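Fetch two flat packs from behind the tall ones and load the roller lane

TASK

On the welding bench, first move the spray can and the tall square tin out of the grey bay and stand them both upright on the aluminium tray; only then take the low packs from behind them and load them into the raised end of the roller lane, the cardboard carton first and the low round tin second, so that they run down with the carton against the stop and the round tin right behind it. With both packs in the lane, put the can and the tall tin back upright in the bay, each on the spot where it stood at the start. Do not shift the hammer or the pipe collar, and do not knock anything over.

Things in the scene. Friction and masses are not known exactly. Their poses are not given: they have to be found in the camera images.
- can_mid (a point): centre (half-way up, 60 mm above its base) of the upright aluminium spray can: round, 60 mm diameter, straight side up to 98 mm, white cap of 34 mm diameter on top, 120 mm high in all, about 0.3 kg. Stands in the front row of the bay; z axis up. A gripper with little room above its pads should take it some 15 mm above this point
- tall_mid (a point): centre (56 mm above its base) of the upright tall square-cornered steel tin with paper label: 50 mm along its x, 60 mm along its y, body 98 mm high, small black screw cap off-centre on top to 112 mm; about 0.35 kg. Beside the can in the front row of the bay; z axis up. Best taken some 15 mm above this point
- carton_mid (a point): centre (22.5 mm above its base) of the low cardboard carton with a paper strip: 60 mm along its x, 50 mm along its y, 45 mm high, about 0.25 kg. In the back row of the bay; z axis up
- puck_mid (a point): centre (22.5 mm above its base) of the low round steel tin: 52 mm diameter, 45 mm high, about 0.25 kg. Beside the carton in the back row of the bay; z axis up
- bay: fixed grey three-sided steel bay, open towards the robot (its -x side). Origin on the bench under it, x to its back, y to its left. Floor plate 3 mm thick from x = -80 to +90 mm; side walls (inner faces at y = +-115 mm) and back wall (inner face at x = +90 mm) 50 mm high, 4 mm thick. Front row about x = -30 mm, back row about x = +45 mm, at y about +-50 mm; which thing is left or right changes
- tray: fixed aluminium tray, 250 mm along its x, 160 mm along its y, rim 15 mm high, walls and floor 4 mm thick; the pipe collar lies in its corner at about x = +95, y = +40 mm. Origin at the middle of its underside on the bench. On the right or left of the bay, the lane being on the other side
- lane: fixed roller lane; origin on the bench under its middle; falls towards its +x (away from the robot). Free rollers x -160 (open raised end, load here) to +150 mm; roller tops at z = 64 mm - 0.161 x. Blue rails 68 mm apart inside, 4 thick, 8 higher than the rollers; steel stop face at x about 159. A pack let go at x about -100 runs down by itself, within 2 s. Loaded right: carton centre x = 131, round tin x = 76
- collar_mid (a point): centre of the dark steel pipe collar, 36 mm diameter, 25 mm high, standing in a corner of the tray; leave it alone
- hammer: hammer with wooden handle, 240 mm long along its x (head at +x), about 30 mm high, lying on the bench in front of the bay; origin at the middle of its underside; leave it alone
Mind the look-alikes: they are no part of the job. Of the things shaped like the part that bears carton_mid, the cardboard one is meant.

How it is judged:
By the outcome, as a careful person would: the job done as asked, in the order asked, and still so for the second after the job is handed in, with the robot touching nothing.
It also fails if it takes over 138 s, if anything falls off the work surface, if the arm or the gripper's body presses on something with over 40 N, if the wrist force passes 120 N, or if a joint passes its speed limit or range.

ROBOT

A 6-joint arm with a two-finger parallel gripper is mounted at the origin on the work surface. World frame = base frame: x ahead of the robot, y to its left, z up, the work surface at z = 0. Lengths are in m, angles in degrees, forces in N, time in s.
With the tool pointing down it reaches from about 0.35 to 0.875 m from the base axis. Payload 4.2 kg.
Tool frame: the origin (TCP) lies on the centre line of the jaws, within the pads' length; the fingertips stand 17 mm ahead of it and the grasp point (between the pads) lies 2 mm behind it; z points along the fingers, y is the direction in which the jaws open and shut (so a half turn about z gives the same grasp; the last joint's range is limited). The gripper opens to 87 mm and grips with 3 to 60 N. Pads are 19 mm wide; open, the fingers measure 117 mm over their backs; the gripper's body (75 mm by 190 mm) begins 51 mm behind the grasp point.
Start: joints at [-58.751, 22.042, 0.453, 0, -68.411, -14.817], TCP at [0.177, -0.599, 0.24] pointing down, gripper open.
Joint ranges: [-179.83, 179.83], [-69.29, 118.12], [-61.27, 80.66], [-181.25, 117.63], [-171.15, -9.14], [-177.46, 177.46]. Speed limits (degrees/s): [159.86, 159.86, 180, 180, 180, 180].

INTERFACE

Orientations are given as a 3x3 rotation matrix whose columns are the frame's x, y, z axes.
In Python, from station import * gives the robot as it stands.
- The arm moves only by the tool play_rows, never from a script. Its argument "targets" is a list that holds one entry, the list of rows, each a list of 5 numbers: the closure, from 0 (fully open) to 1 (shut), then the shift along the world's x, y, z in m, then the turn about the world's z in rad. In form: [[[gripper, x, y, z, twist], ...]]. A call has 1 to 5 rows; each row is the pose to reach, as a shift and turn from the pose commanded when the call began; what a row does not reach only later rows make up. A row lasts 1/12 s, in which the tool goes at most 41.7 mm and 7.16 degrees, less where a joint would pass 70% of its speed; a pose out of reach is approached as far as the arm can. A call with a gripper value outside its range is refused whole. The fingers move at their own pace and stop on an object; the grip force is fixed at half the most. Time passes only in rows, so rows that repeat a pose let the fingers close. It gives the time, the measured TCP pose, the force and the opening at its end, in the units of the state.
- sense(): the state, without advancing time (a new reading comes with each control period).
- capture(name): name is "scene" or "side" or "wrist"; returns the picture (420x560x3 uint8, blue, green, red); there is no depth.
- get_calibration(name): a dict with "camera_matrix" (3x3 intrinsics, pixels), "T" (4x4, takes a point from camera to world coordinates). Camera axes: x right, y up, looking along -z (the intrinsics and any distortion apply to the point x, -y, -z); pixel columns grow to the right and rows downward; lengths in m; the calibration is good to about 2 mm. A picture is of the moment at which its call begins: read the wrist's pose just before it. get_calibration takes no time and is no camera call; for the wrist camera it gives the pose at the moment of the call.
- finish_job(): hands the job in, once; it reports no verdict.
The state is a dict: "time_s": time; "joints": joint angles; "joint_velocities": joint speeds; "effort": joint torques, N m; "tcp_pos": TCP position; "ee_rot": TCP orientation; "wrist_force": force on the tool from outside, world axes, zero at the start; "moment": the same for the moment, N m; "gripper_width": opening from 0.0 (shut) to 1.0 (fully open).
Only numpy, scipy, OpenCV 4.12 (cv2) and the standard library are available. Lean on these libraries where they do the work, as an engineer would, in place of code of your own. Each camera call takes 0.05 s, during which the arm holds its last target. There are 200 camera calls.

## Working session

There is one attempt and no reset: what is moved stays moved. The work goes in short steps, Python scripts to look and compute and a tool call to move; the robot and the scene stay as the last step left them, time stands still between calls to the robot, and variables do not carry over. Pictures are saved under pics/ and viewed, on a budget of 14 in all, crops included, one or two more only if the job needs it, and the job is handed in when it is done.

Besides the shell and the picture viewer there is one more tool, called after "Emit:" as a command line: name --argument value ..., lists and objects as JSON in quotes. play_rows: Moves the arm, as the interface text tells. Its arguments: {"type":"object","properties":{"targets":{"type":"array","items":{"type":"array","items":{"type":"array","items":{"type":"number"}}}}},"required":["targets"]}

```bash
ls; mkdir -p pics
python3 - <<'E'
from station import *
import cv2,numpy as np
for n in ["scene","side","wrist"]:
    c=get_calibration(n); print(n,np.round(c["camera_matrix"],1).tolist(),np.round(c["T"],3).tolist(),[k for k in c])
    cv2.imwrite(f"pics/{n}0.png",capture(n))
s=sense();print(s)
E
```

```text
pics
scene [[477.2, 0.0, 278.1], [0.0, 477.2, 217.8], [0.0, 0.0, 1.0]] [[0.476, -0.673, 0.566, 1.208], [0.879, 0.366, -0.304, -0.314], [-0.003, 0.642, 0.766, 0.931], [0.0, 0.0, 0.0, 1.0]] ['camera_matrix', 'T']
side [[379.5, 0.0, 275.9], [0.0, 379.5, 207.9], [0.0, 0.0, 1.0]] [[-0.981, 0.156, -0.114, 0.519], [-0.192, -0.736, 0.649, 0.461], [0.018, 0.659, 0.752, 0.595], [0.0, 0.0, 0.0, 1.0]] ['camera_matrix', 'T']
wrist [[344.6, 0.0, 276.6], [0.0, 344.6, 216.9], [0.0, 0.0, 1.0]] [[-0.282, -0.929, -0.239, 0.111], [0.959, -0.273, -0.073, -0.618], [0.002, -0.25, 0.968, 0.385], [0.0, 0.0, 0.0, 1.0]] ['camera_matrix', 'T']
{'time_s': 0.15, 'joints': array([-5.87519818e+01,  2.20804632e+01,  3.97714369e-01, -2.03362728e-02,
       -6.84110279e+01, -1.48165557e+01]), 'joint_velocities': array([ 0.00693504, -0.15260667,  0.28592615,  0.11704367,  0.0559675 ,
        0.04249414]), 'effort': array([ 1.17295267e-04, -3.91053307e+01,  1.87587279e+01,  4.22232091e+00,
        1.23568714e-02, -1.38868954e-04]), 'tcp_pos': array([ 0.17668702, -0.59906166,  0.23871298]), 'ee_rot': array([[-9.59195771e-01, -2.82742200e-01, -5.66866360e-04],
       [-2.82742751e-01,  9.59194491e-01,  1.57046003e-03],
       [ 9.96997649e-05,  1.66665598e-03, -9.99998606e-01]]), 'wrist_force': array([-0.05787605,  0.18049218, -1.16639244]), 'moment': array([ 0.00624798,  0.05275857, -0.0276798 ]), 'gripper_width': 1.0001883211358324}
```

View pics/scene0.png

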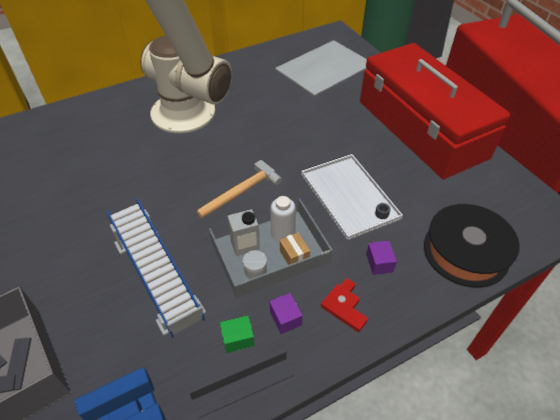

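View pics/side0.png

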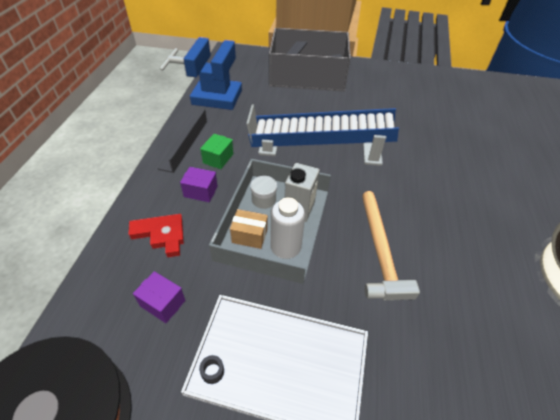

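The scene view shows these things, by pixel:
- **Bay:** tall tin at (245,232), can at (283,217), carton at (295,247) and puck at (255,262).
- **Outside the bay:** tray at (350,195), lane at (155,265) and hammer at (240,190).
- **Carton candidates:** the brown cardboard box with the strip at (295,247), purple boxes at (286,312) and (381,257), and a green box at (237,333). I choose the cardboard one.

Next I enlarge for measuring.

Run:
```python
import cv2
def crop(n,x0,y0,w,h,k,o):
    i=cv2.resize(cv2.imread(n)[y0:y0+h,x0:x0+w],None,fx=k,fy=k,interpolation=cv2.INTER_CUBIC)
    for x in range((x0+19)//20*20,x0+w,20):
        cv2.line(i,(int((x-x0+.5)*k),0),(int((x-x0+.5)*k),6),(0,255,255),1);cv2.putText(i,str(x),(int((x-x0+.5)*k)-10,18),0,.4,(0,255,255),1)
    for y in range((y0+19)//20*20,y0+h,20):
        cv2.line(i,(0,int((y-y0+.5)*k)),(6,int((y-y0+.5)*k)),(0,255,255),1);cv2.putText(i,str(y),(8,int((y-y0+.5)*k)+4),0,.4,(0,255,255),1)
    cv2.imwrite(o,i)
crop("pics/scene0.png",195,150,215,150,3.7,"pics/s1.png")
crop("pics/scene0.png",100,190,120,150,4,"pics/s2.png")
```

```text
(no output)
```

View pics/s1.png

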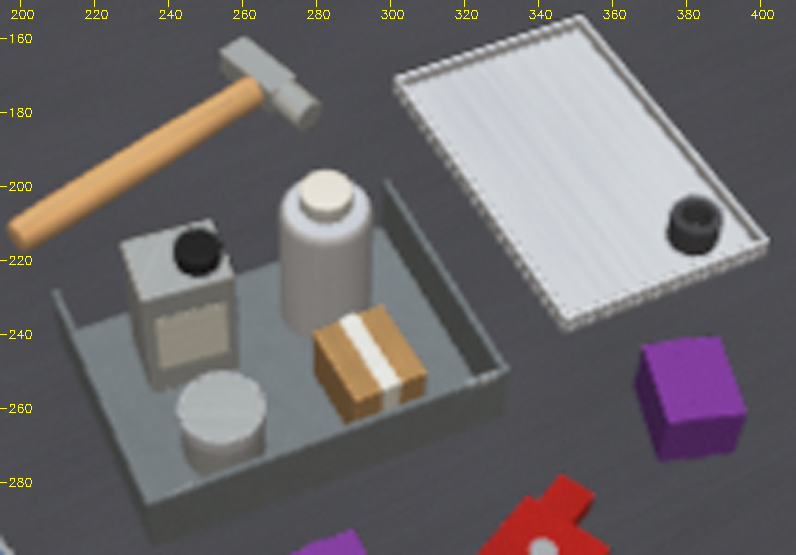

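View pics/s2.png

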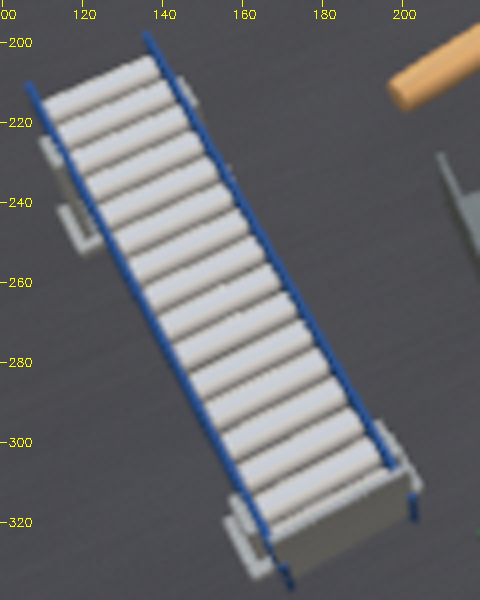

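The crops confirm the cardboard carton with the white strip at about (294,248), and the lane's raised end near the robot at about (125,208). I back-project these points now.

```bash
cat > h.py <<'E'
from station import *
import cv2,numpy as np
def bp(c,uv,z):
    K=np.array(c["camera_matrix"]);T=np.array(c["T"])
    d=T[:3,:3]@np.array([(uv[0]-K[0,2])/K[0,0],-(uv[1]-K[1,2])/K[1,1],-1])
    o=T[:3,3];return o+d*(z-o[2])/d[2]
def pj(c,P):
    K=np.array(c["camera_matrix"]);T=np.array(c["T"])
    q=T[:3,:3].T@(np.asarray(P)-T[:3,3]);return np.array([K[0,2]-K[0,0]*q[0]/q[2],K[1,2]+K[1,1]*q[1]/q[2]])
E
python3 - <<'E'
from h import *
c=get_calibration("scene")
def g(n,x,y,z,o=(195,150),k=3.7):
    p=bp(c,(o[0]+x/k-.5,o[1]+y/k-.5),z);print(n,np.round(p*1000,1));return p
g("cancap",326,188,.123)
for a in [(122,243),(210,221),(234,274),(138,299)]:g("tall",*a,.101)
for a in [(314,334),(382,307),(427,373)]:g("carton",*a,.048)
g("puck",221,408,.048)
for a in [(55,292),(388,182),(507,370),(150,500)]:g("bay top",*a,.05)
for a in [(395,80),(582,17),(767,243),(568,328)]:g("tray",*a,.015)
g("collar",695,212,.029)
for a in [(28,83),(147,33)]:g("lane hi",*a,.0978,(100,190),4)
for a in [(268,535),(395,468)]:g("lane lo",*a,.048,(100,190),4)
for a in [(12,240),(262,90),(240,45),(312,115)]:g("hammer",*a,.025)
E
```

```text
cancap [570.7  40.  123. ]
tall [533.3 -82.8 101. ]
tall [543.1 -27.2 101. ]
tall [588.3 -33.3 101. ]
tall [578.1 -92.7 101. ]
carton [616.2   6.8  48. ]
carton [617.9  55.1  48. ]
carton [676.1  53.6  48. ]
puck [638.9 -69.8  48. ]
bay top [ 508.8 -123.3   50. ]
bay top [528.3 111.3  50. ]
bay top [698.9  97.3  50. ]
bay top [ 678.7 -135.9   50. ]
tray [415.9 183.6  15. ]
tray [425.1 343.   15. ]
tray [672.9 326.3  15. ]
tray [669.  166.9  15. ]
collar [635.6 290.7  29. ]
lane hi [ 383.3 -321.4   97.8]
lane hi [ 378.3 -248.9   97.8]
lane lo [ 694.1 -297.4   48. ]
lane lo [ 689.2 -225.8   48. ]
hammer [ 433.6 -125.6   25. ]
hammer [387.3  88.2  25. ]
hammer [337.5  95.7  25. ]
hammer [426.9 108.   25. ]
```

Emit:
play_rows --targets '[[[0,0.081,0.15,0.03,-0.094],[0,0.081,0.15,0.03,-0.094],[0,0.081,0.15,0.03,-0.094],[0,0.081,0.15,0.03,-0.094],[0,0.081,0.15,0.03,-0.094]]]'

```text
time_s: 0.57
tcp_pos: [0.2596, -0.4457, 0.2711]
ee_rot: [[-0.981, -0.196, 0.002], [-0.196, 0.981, -0.001], [-0.002, -0.001, -1.0]]
wrist_force: [-0.7, -0.3, 0.5]
gripper_width: 1.001
```

Emit:
play_rows --targets '[[[0,0.081,0.15,0.03,-0.094],[0,0.081,0.15,0.03,-0.094],[0,0.081,0.15,0.03,-0.094],[0,0.081,0.15,0.03,-0.094],[0,0.081,0.15,0.03,-0.094]]]'

```text
time_s: 0.98
tcp_pos: [0.341, -0.2961, 0.3009]
ee_rot: [[-0.995, -0.104, 0.003], [-0.104, 0.995, -0.001], [-0.003, -0.001, -1.0]]
wrist_force: [-0.7, 0.4, -0.4]
gripper_width: 0.999
```

Emit:
play_rows --targets '[[[0,0.081,0.15,0.03,-0.094],[0,0.081,0.15,0.03,-0.094],[0,0.081,0.15,0.03,-0.094],[0,0.081,0.15,0.03,-0.094],[0,0.081,0.15,0.03,-0.094]]]'

```text
time_s: 1.4
tcp_pos: [0.4223, -0.1462, 0.3305]
ee_rot: [[-1.0, -0.01, 0.003], [-0.01, 1.0, 0.0], [-0.003, 0.0, -1.0]]
wrist_force: [0.3, 0.1, -0.2]
gripper_width: 0.998
```

Emit:
play_rows --targets '[[[0,0.081,0.15,0.0,-0.092],[0,0.081,0.15,0.0,-0.092],[0,0.081,0.15,0.0,-0.092],[0,0.081,0.15,0.0,-0.092],[0,0.081,0.15,0.0,-0.092]]]'

```text
time_s: 1.82
tcp_pos: [0.5033, 0.0044, 0.3282]
ee_rot: [[-0.997, 0.083, -0.001], [0.083, 0.997, 0.0], [0.001, 0.0, -1.0]]
wrist_force: [-0.4, -0.6, -0.0]
gripper_width: 0.998
```

Run:
```python
from h import *
import pickle
s=sense();c=get_calibration("wrist");i=capture("wrist");cv2.imwrite("pics/w1.png",i)
pickle.dump(c,open("w1.pkl","wb"));print(s["tcp_pos"],np.round(c["T"],3).tolist())
k=1.42
j=cv2.resize(i,None,fx=k,fy=k,interpolation=cv2.INTER_CUBIC)
for x in range(0,560,40):cv2.putText(j,str(x),(int(x*k),10),0,.35,(0,255,255),1)
for y in range(0,420,40):cv2.putText(j,str(y),(0,int(y*k)+4),0,.35,(0,255,255),1)
cv2.imwrite("pics/w1b.png",j)
```

```text
[0.50334153 0.00440183 0.32819392] [[0.083, -0.965, -0.248, 0.435], [0.997, 0.081, 0.02, 0.011], [0.001, -0.249, 0.968, 0.474], [0.0, 0.0, 0.0, 1.0]]
```

View pics/w1b.png

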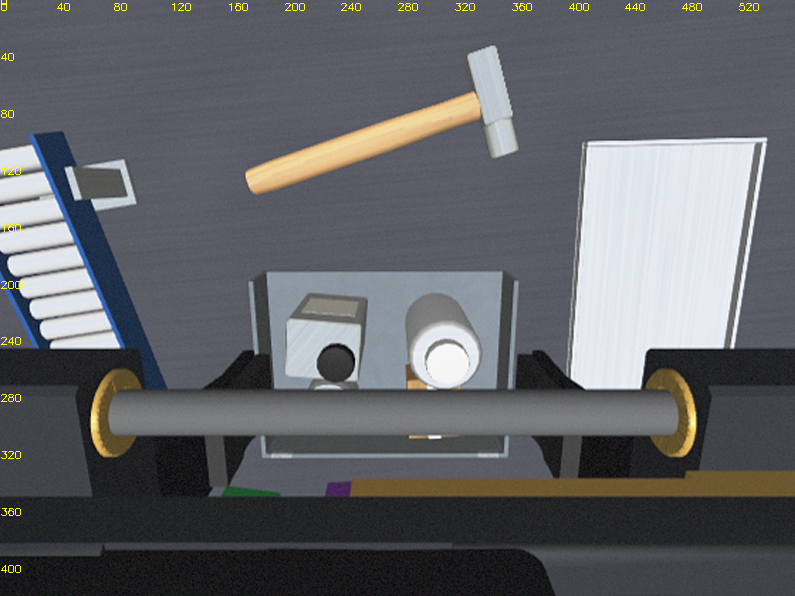

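The wrist view shows the can cap at about (315,254), the tall tin's top at about (229,246) and the bay front edge at row 192. The gripper hides the back row. I'll check these points against the scene measurement.

Run:
```python
from h import *
import pickle
c=pickle.load(open("w1.pkl","rb"));k=1.42
def g(n,x,y,z):print(n,np.round(bp(c,(x/k-.2,y/k-.2),z)*1000,1))
g("can",447,361,.123)
for a in [(291,319),(367,322),(360,382),(286,376)]:g("tall",*a,.101)
for a in [(308,293),(367,297)]:g("tall low",*a,.003)
for a in [(267,272),(503,272)]:g("bay floor",*a,.003)
for a in [(249,281),(517,281),(263,457),(507,457)]:g("bay top",*a,.05)
for a in [(582,142),(766,138)]:g("tray",*a,.015)
g("rail",32,134,.0978);g("rail",122,349,.088)
```

```text
can [570.4  41.1 123. ]
tall [533.2 -78.2 101. ]
tall [540.7 -18.5 101. ]
tall [591.1 -29.1 101. ]
tall [580.8 -88.8 101. ]
tall low [533.8 -81.3   3. ]
tall low [542.7 -23.7   3. ]
bay floor [ 509.6 -118.5    3. ]
bay floor [528.9 111.    3. ]
bay top [ 508.9 -122.6   50. ]
bay top [528.7 113.1  50. ]
bay top [ 682.4 -136.3   50. ]
bay top [702.2  99.9  50. ]
tray [414.8 181.9  15. ]
tray [425.  345.1  15. ]
rail [ 379.6 -247.9   97.8]
rail [ 550.6 -225.1   88. ]
```

Emit:
play_rows --targets '[[[0,0.0695,0.0395,-0.13,0],[0,0.0695,0.0395,-0.13,0],[0,0.0695,0.0395,-0.13,0],[0,0.0695,0.0395,-0.13,0],[0,0.0695,0.0395,-0.13,0]]]'

```text
time_s: 2.28
tcp_pos: [0.5686, 0.0389, 0.1927]
ee_rot: [[-0.996, 0.089, -0.012], [0.089, 0.996, -0.003], [0.011, -0.004, -1.0]]
wrist_force: [-0.4, 0.4, 0.4]
gripper_width: 0.999
```

Emit:
play_rows --targets '[[[0,0,0,-0.03,0],[0,0,0,-0.06,0],[0,0,0,-0.09,0],[0,0,0,-0.12,0],[0,0,0,-0.124,0]]]'

```text
time_s: 2.7
tcp_pos: [0.5668, 0.0377, 0.0716]
ee_rot: [[-0.996, 0.09, -0.009], [0.09, 0.996, -0.002], [0.009, -0.003, -1.0]]
wrist_force: [-1.5, -0.3, -0.3]
gripper_width: 0.996
```

Emit:
play_rows --targets '[[[0,0,0,0,0],[0,0,0,0,0]]]'

```text
time_s: 2.87
tcp_pos: [0.5715, 0.0395, 0.0775]
ee_rot: [[-0.996, 0.087, 0.003], [0.087, 0.996, 0.0], [-0.003, 0.0, -1.0]]
wrist_force: [0.4, 0.9, -0.4]
gripper_width: 0.996
```

Emit:
play_rows --targets '[[[1,0,0,0,0],[1,0,0,0,0],[1,0,0,0,0],[1,0,0,0,0],[1,0,0,0,0]]]'

```text
time_s: 3.28
tcp_pos: [0.5706, 0.0402, 0.0762]
ee_rot: [[-0.996, 0.087, 0.001], [0.087, 0.996, 0.0], [-0.001, 0.0, -1.0]]
wrist_force: [-0.2, 0.3, 0.9]
gripper_width: 0.709
```

Emit:
play_rows --targets '[[[1,0,0,0,0],[1,0,0,0,0],[1,0,0,0,0]]]'

```text
time_s: 3.53
tcp_pos: [0.5707, 0.0404, 0.0762]
ee_rot: [[-0.996, 0.087, 0.001], [0.087, 0.996, 0.0], [-0.001, 0.0, -1.0]]
wrist_force: [-0.9, 2.2, 4.0]
gripper_width: 0.682
```

Emit:
play_rows --targets '[[[1,0,0,0.01,0],[1,0,0,0.03,0],[1,0,0,0.05,0],[1,0,0,0.075,0],[1,0,0,0.09,0]]]'

```text
time_s: 3.95
tcp_pos: [0.5703, 0.0398, 0.1672]
ee_rot: [[-0.996, 0.087, 0.0], [0.087, 0.996, -0.0], [-0.0, -0.0, -1.0]]
wrist_force: [1.0, -0.4, -3.5]
gripper_width: 0.681
```

Emit:
play_rows --targets '[[[1,0,0.02,0,0],[1,0,0.05,0,0],[1,0,0.08,0,0],[1,0,0.11,0,0],[1,0,0.14,0,0]]]'

```text
time_s: 4.37
tcp_pos: [0.5691, 0.1807, 0.1647]
ee_rot: [[-0.996, 0.088, -0.003], [0.088, 0.996, -0.001], [0.003, -0.001, -1.0]]
wrist_force: [0.7, 0.3, -3.1]
gripper_width: 0.682
```

Emit:
play_rows --targets '[[[1,0,0.03,0,0],[1,0,0.055,0,0],[1,0,0.07,0,0],[1,0,0.07,-0.02,0],[1,0,0.07,-0.04,0]]]'

```text
time_s: 4.78
tcp_pos: [0.5704, 0.2512, 0.1257]
ee_rot: [[-0.996, 0.086, 0.001], [0.086, 0.996, 0.001], [-0.001, 0.001, -1.0]]
wrist_force: [0.3, -1.6, -4.1]
gripper_width: 0.678
```

Emit:
play_rows --targets '[[[1,0,0,-0.02,0],[1,0,0,-0.035,0],[1,0,0,-0.045,0],[1,0,0,-0.0485,0],[1,0,0,-0.0485,0]]]'

```text
time_s: 5.2
tcp_pos: [0.5699, 0.2493, 0.0772]
ee_rot: [[-0.996, 0.087, -0.001], [0.087, 0.996, -0.001], [0.001, -0.001, -1.0]]
wrist_force: [0.3, 0.1, -3.7]
gripper_width: 0.687
```

Emit:
play_rows --targets '[[[1,0,0,0,0],[1,0,0,0,0]]]'

```text
time_s: 5.37
tcp_pos: [0.5705, 0.2499, 0.0772]
ee_rot: [[-0.996, 0.087, 0.0], [0.087, 0.996, 0.0], [-0.0, 0.0, -1.0]]
wrist_force: [-0.8, 0.4, -3.5]
gripper_width: 0.683
```

Emit:
play_rows --targets '[[[1,0,0,-0.001,0],[1,0,0,-0.001,0],[0,0,0,-0.001,0],[0,0,0,-0.001,0],[0,0,0,-0.001,0]]]'

```text
time_s: 5.78
tcp_pos: [0.5708, 0.2504, 0.0765]
ee_rot: [[-0.996, 0.087, 0.001], [0.087, 0.996, 0.001], [-0.001, 0.001, -1.0]]
wrist_force: [-0.1, 0.1, 0.3]
gripper_width: 0.83
```

Emit:
play_rows --targets '[[[0,0,0,0,0],[0,0,0,0,0],[0,0,0,0.02,0],[0,0,0,0.055,0],[0,0,0,0.09,0]]]'

```text
time_s: 6.2
tcp_pos: [0.5696, 0.2495, 0.1658]
ee_rot: [[-0.996, 0.087, -0.003], [0.087, 0.996, -0.002], [0.003, -0.002, -1.0]]
wrist_force: [1.1, 0.3, 0.8]
gripper_width: 0.998
```

Emit:
play_rows --targets '[[[0,0,0,0.025,0],[0,0,-0.035,0.025,0],[0,0,-0.075,0.025,0],[0,0,-0.115,0.025,0],[0,0,-0.15,0.025,0]]]'

```text
time_s: 6.62
tcp_pos: [0.5699, 0.0984, 0.1914]
ee_rot: [[-0.996, 0.087, 0.0], [0.087, 0.996, 0.0], [-0.0, 0.0, -1.0]]
wrist_force: [0.9, -0.4, -0.2]
gripper_width: 1.0
```

Emit:
play_rows --targets '[[[0,-0.0095,-0.04,0,-0.065],[0,-0.0095,-0.08,0,-0.065],[0,-0.0095,-0.12,0,-0.065],[0,-0.0095,-0.15,0,-0.065],[0,-0.0095,-0.1575,0,-0.065]]]'

```text
time_s: 7.03
tcp_pos: [0.5603, -0.0612, 0.1912]
ee_rot: [[-0.988, 0.156, -0.0], [0.156, 0.988, -0.0], [-0.0, -0.0, -1.0]]
wrist_force: [0.7, 0.9, 0.3]
gripper_width: 1.006
```

Emit:
play_rows --targets '[[[0,0,0,0,0],[0,0,0,0,0]]]'

```text
time_s: 7.2
tcp_pos: [0.5609, -0.0574, 0.1911]
ee_rot: [[-0.988, 0.152, 0.0], [0.152, 0.988, 0.0], [-0.0, 0.0, -1.0]]
wrist_force: [0.1, -0.2, 0.2]
gripper_width: 1.0
```

Run:
```python
from h import *
a=capture("scene")[140:290,195:410];b=capture("side")[150:400,180:370]
a=cv2.resize(a,None,fx=2,fy=2,interpolation=2);b=cv2.resize(b,None,fx=1.9,fy=1.9,interpolation=2)
H=max(a.shape[0],b.shape[0]);o=np.zeros((H,a.shape[1]+b.shape[1],3),np.uint8);o[:a.shape[0],:a.shape[1]]=a;o[:b.shape[0],a.shape[1]:]=b
cv2.imwrite("pics/c2.png",o);print(sense()["tcp_pos"],o.shape)
```

```text
[ 0.56099424 -0.05631776  0.1910323 ] (475, 791, 3)
```

View pics/c2.png

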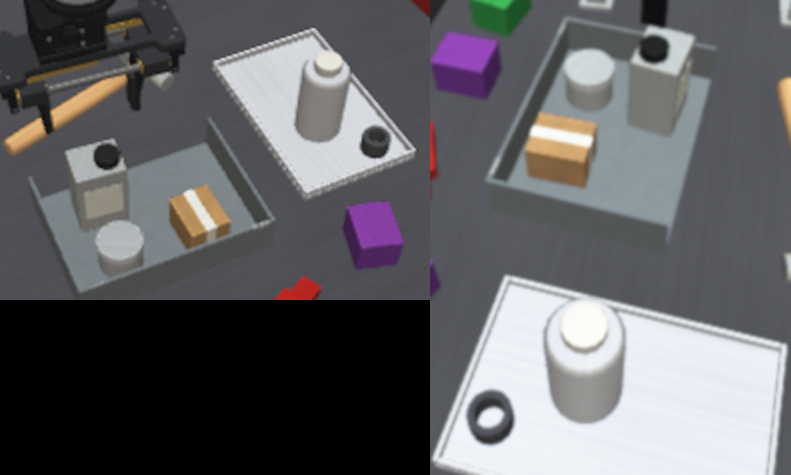

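The can stands upright on the tray, and the gripper hangs squarely over the tall tin. I lower it and grasp.

Emit:
play_rows --targets '[[[0,0,0,-0.03,0],[0,0,0,-0.06,0],[0,0,0,-0.09,0],[0,0,0,-0.11,0],[0,0,0,-0.1195,0]]]'

```text
time_s: 7.72
tcp_pos: [0.5591, -0.0561, 0.0685]
ee_rot: [[-0.989, 0.15, -0.005], [0.15, 0.989, -0.0], [0.005, -0.001, -1.0]]
wrist_force: [-0.2, 0.1, -0.3]
gripper_width: 0.998
```

Emit:
play_rows --targets '[[[0,0,0,0,0],[0,0,0,0,0],[1,0,0,0,0],[1,0,0,0,0],[1,0,0,0,0]]]'

```text
time_s: 8.13
tcp_pos: [0.5617, -0.0572, 0.073]
ee_rot: [[-0.988, 0.151, 0.003], [0.151, 0.988, 0.0], [-0.003, 0.001, -1.0]]
wrist_force: [0.3, 0.5, 0.3]
gripper_width: 0.855
```

Emit:
play_rows --targets '[[[1,0,0,0,0],[1,0,0,0,0],[1,0,0,0,0],[1,0,0,0,0],[1,0,0,0,0]]]'

```text
time_s: 8.55
tcp_pos: [0.5611, -0.0574, 0.0721]
ee_rot: [[-0.988, 0.151, 0.001], [0.151, 0.988, 0.0], [-0.001, 0.0, -1.0]]
wrist_force: [-0.6, 1.3, 4.9]
gripper_width: 0.688
```

Emit:
play_rows --targets '[[[1,0,0,0.01,0],[1,0,0,0.03,0],[1,0,0,0.055,0],[1,0,0,0.08,0],[1,0,0,0.1,0]]]'

```text
time_s: 8.97
tcp_pos: [0.5602, -0.0576, 0.1725]
ee_rot: [[-0.988, 0.152, -0.001], [0.152, 0.988, 0.0], [0.001, -0.0, -1.0]]
wrist_force: [-0.0, 0.5, -4.4]
gripper_width: 0.687
```

Emit:
play_rows --targets '[[[1,-0.02,0.01,0,0],[1,-0.04,0.03,0,0],[1,-0.06,0.055,0,0],[1,-0.08,0.08,0,0],[1,-0.081,0.11,0,0]]]'

```text
time_s: 9.38
tcp_pos: [0.4742, 0.0515, 0.1704]
ee_rot: [[-0.988, 0.154, -0.007], [0.154, 0.988, -0.001], [0.007, -0.002, -1.0]]
wrist_force: [0.2, 0.3, -5.1]
gripper_width: 0.69
```

Emit:
play_rows --targets '[[[1,0,0.03,0,0],[1,0,0.06,0,0],[1,0,0.09,0,0],[1,0,0.12,0,0],[1,0,0.15,0,0]]]'

```text
time_s: 9.8
tcp_pos: [0.4785, 0.2033, 0.1708]
ee_rot: [[-0.988, 0.152, -0.002], [0.152, 0.988, -0.001], [0.002, -0.001, -1.0]]
wrist_force: [0.8, -1.3, -3.6]
gripper_width: 0.691
```

Emit:
play_rows --targets '[[[1,0,0.025,0,0],[1,0,0.045,0,0],[1,0,0.052,-0.015,0],[1,0,0.052,-0.04,0],[1,0,0.052,-0.06,0]]]'

```text
time_s: 10.22
tcp_pos: [0.4786, 0.2546, 0.1098]
ee_rot: [[-0.988, 0.151, -0.002], [0.151, 0.988, -0.001], [0.002, -0.001, -1.0]]
wrist_force: [0.4, -0.6, -5.9]
gripper_width: 0.687
```

Emit:
play_rows --targets '[[[1,0,0,-0.02,0],[1,0,0,-0.032,0],[1,0,0,-0.0375,0],[1,0,0,-0.0385,0],[1,0,0,-0.0385,0]]]'

```text
time_s: 10.63
tcp_pos: [0.479, 0.2536, 0.0731]
ee_rot: [[-0.988, 0.152, -0.002], [0.152, 0.988, -0.002], [0.002, -0.002, -1.0]]
wrist_force: [-0.3, -0.6, -2.8]
gripper_width: 0.688
```

Emit:
play_rows --targets '[[[1,0,0,-0.001,0],[1,0,0,-0.001,0]]]'

```text
time_s: 10.8
tcp_pos: [0.4791, 0.2538, 0.0731]
ee_rot: [[-0.988, 0.152, -0.002], [0.152, 0.988, -0.002], [0.001, -0.002, -1.0]]
wrist_force: [-3.6, -2.3, 5.8]
gripper_width: 0.689
```

Emit:
play_rows --targets '[[[0,0,0,0,0],[0,0,0,0,0],[0,0,0,0,0],[0,0,0,0,0],[0,0,0,0,0]]]'

```text
time_s: 11.22
tcp_pos: [0.4801, 0.2548, 0.0722]
ee_rot: [[-0.988, 0.152, 0.001], [0.152, 0.988, 0.001], [-0.001, 0.001, -1.0]]
wrist_force: [0.6, 0.1, 0.2]
gripper_width: 0.956
```

Emit:
play_rows --targets '[[[0,0,0,0.01,0],[0,0,0,0.03,0],[0,0,0,0.06,0],[0,0,0,0.1,0],[0,0,0,0.14,0]]]'

```text
time_s: 11.63
tcp_pos: [0.4794, 0.2541, 0.2138]
ee_rot: [[-0.988, 0.151, -0.001], [0.151, 0.988, -0.001], [0.001, -0.001, -1.0]]
wrist_force: [0.8, 0.7, -1.2]
gripper_width: 1.002
```

Emit:
play_rows --targets '[[[0,0.075,-0.138,0.05,0.05],[0,0.075,-0.138,0.05,0.05],[0,0.075,-0.138,0.05,0.05],[0,0.075,-0.138,0.05,0.05],[0,0.075,-0.138,0.05,0.05]]]'

```text
time_s: 12.05
tcp_pos: [0.558, 0.1121, 0.2658]
ee_rot: [[-0.994, 0.107, 0.006], [0.107, 0.994, 0.0], [-0.006, 0.001, -1.0]]
wrist_force: [0.1, 2.2, -0.6]
gripper_width: 1.001
```

Emit:
play_rows --targets '[[[0,0.075,-0.137,0.05,0.05],[0,0.075,-0.137,0.05,0.05],[0,0.075,-0.137,0.05,0.05],[0,0.075,-0.137,0.05,0.05],[0,0.075,-0.137,0.05,0.05]]]'

```text
time_s: 12.47
tcp_pos: [0.6327, -0.0255, 0.3147]
ee_rot: [[-0.998, 0.058, 0.005], [0.058, 0.998, -0.002], [-0.005, -0.001, -1.0]]
wrist_force: [-0.0, 1.6, 0.6]
gripper_width: 1.0
```

Emit:
play_rows --targets '[[[0,0,0,0,0],[0,0,0,0,0]]]'

```text
time_s: 12.63
tcp_pos: [0.6293, -0.0202, 0.3118]
ee_rot: [[-0.999, 0.053, -0.001], [0.053, 0.999, 0.0], [0.001, 0.0, -1.0]]
wrist_force: [0.1, 0.9, -0.9]
gripper_width: 0.996
```

Run:
```python
from h import *
import pickle
s=sense();c=get_calibration("wrist");i=capture("wrist");cv2.imwrite("pics/w2.png",i)
pickle.dump(c,open("w2.pkl","wb"));print(s["tcp_pos"])
k=1.42
j=cv2.resize(i,None,fx=k,fy=k,interpolation=cv2.INTER_CUBIC)
cv2.imwrite("pics/w2b.png",j)
```

```text
[ 0.62930812 -0.02023552  0.3117801 ]
```

View pics/w2b.png

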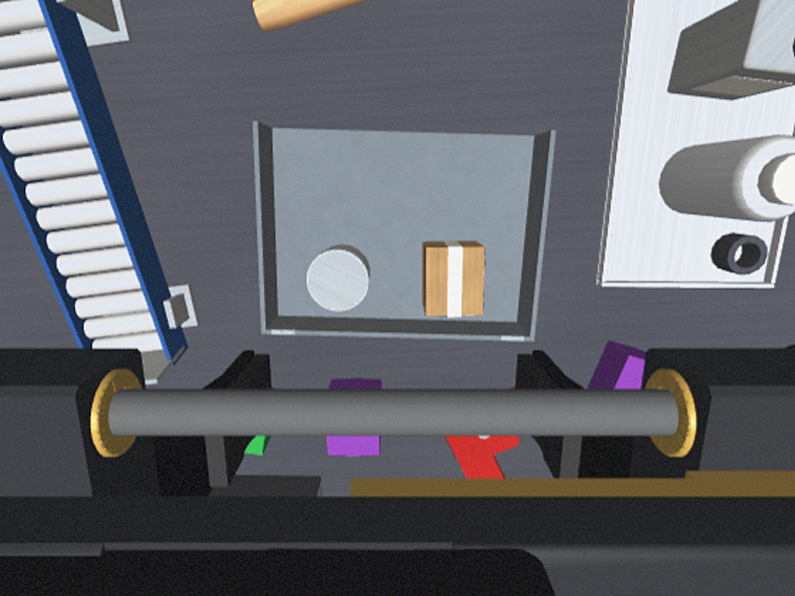

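The wrist view shows the puck's top at (337,280) and the carton's top over (424–485, 247–317), both in crop pixels. The can and tall tin stand on the tray, and the collar is untouched.

Run:
```python
from h import *
import pickle
c=pickle.load(open("w2.pkl","rb"));k=1.42
def g(n,x,y,z):print(n,np.round(bp(c,(x/k-.2,y/k-.2),z)*1000,1))
g("puck",337.5,280,.048)
g("pl",306.5,280,.048);g("pr",369,280,.048)
for a in [(424,248),(484,246.5),(485,316),(426,317)]:g("carton",*a,.048)
for a in [(254,122),(554,131),(266,334),(535,340)]:g("bay top",*a,.05)
g("rail r",42,3,.0978-.161*.1);g("rail r end",166,362,.048);
g("rail l end",80,345,.048)
```

```text
puck [639.2 -67.1  48. ]
pl [637.8 -93.5  48. ]
pr [640.6 -40.3  48. ]
carton [615.8   7.5  48. ]
carton [617.2  57.8  48. ]
carton [677.7  58.3  48. ]
carton [675.9   7.   48. ]
bay top [ 509.7 -122.    50. ]
bay top [528.8 113.1  50. ]
bay top [ 683.3 -133.    50. ]
bay top [701.3 101.5  50. ]
rail r [ 429.9 -249.    81.7]
rail r end [ 705.1 -225.5   48. ]
rail l end [ 685.3 -298.5   48. ]
```

Emit:
play_rows --targets '[[[0.2,0.0167,0.0525,-0.19,0.044],[0.2,0.0167,0.0525,-0.19,0.044],[0.2,0.0167,0.0525,-0.19,0.044],[0.2,0.0167,0.0525,-0.19,0.044],[0.2,0.0167,0.0525,-0.19,0.044]]]'

```text
time_s: 13.1
tcp_pos: [0.6442, 0.0343, 0.1186]
ee_rot: [[-1.0, 0.006, -0.004], [0.006, 1.0, -0.0], [0.004, -0.0, -1.0]]
wrist_force: [-0.3, 0.0, -0.3]
gripper_width: 0.811
```

Emit:
play_rows --targets '[[[0.2,0,0,0,0],[0.2,0,0,-0.025,0],[0.2,0,0,-0.05,0],[0.2,0,0,-0.07,0],[0.2,0,0,-0.0805,0]]]'

```text
time_s: 13.52
tcp_pos: [0.6457, 0.0327, 0.0411]
ee_rot: [[-1.0, 0.007, -0.002], [0.007, 1.0, -0.0], [0.002, -0.0, -1.0]]
wrist_force: [-0.6, 0.8, -0.3]
gripper_width: 0.798
```

Emit:
play_rows --targets '[[[0.2,0,0,-0.007,0],[0.2,0,0,-0.007,0],[0.2,0,0,-0.007,0]]]'

```text
time_s: 13.77
tcp_pos: [0.6474, 0.0324, 0.0361]
ee_rot: [[-1.0, 0.007, 0.002], [0.007, 1.0, 0.0], [-0.002, 0.0, -1.0]]
wrist_force: [-0.0, -0.2, -0.1]
gripper_width: 0.799
```

Emit:
play_rows --targets '[[[1,0,0,0,0],[1,0,0,0,0],[1,0,0,0,0],[1,0,0,0,0],[1,0,0,0,0]]]'

```text
time_s: 14.18
tcp_pos: [0.6469, 0.0319, 0.0354]
ee_rot: [[-1.0, 0.008, 0.001], [0.008, 1.0, -0.0], [-0.001, -0.0, -1.0]]
wrist_force: [-0.3, -0.4, 1.5]
gripper_width: 0.575
```

Emit:
play_rows --targets '[[[1,0,0,0,0],[1,0,0,0,0],[1,0,0,0,0]]]'

```text
time_s: 14.43
tcp_pos: [0.6469, 0.0319, 0.0354]
ee_rot: [[-1.0, 0.008, 0.001], [0.008, 1.0, -0.0], [-0.001, -0.0, -1.0]]
wrist_force: [-1.0, -1.1, 5.6]
gripper_width: 0.574
```

Emit:
play_rows --targets '[[[1,0,0,0.01,0],[1,0,0,0.03,0],[1,0,0,0.06,0],[1,0,0,0.095,0],[1,0,0,0.13,0]]]'

```text
time_s: 14.85
tcp_pos: [0.6451, 0.0321, 0.1642]
ee_rot: [[-1.0, 0.009, -0.004], [0.009, 1.0, -0.0], [0.004, -0.0, -1.0]]
wrist_force: [1.0, 0.1, -3.1]
gripper_width: 0.574
```

Emit:
play_rows --targets '[[[1,-0.01,-0.015,0,0.005],[1,-0.03,-0.045,0,0.01],[1,-0.05,-0.075,0,0.02],[1,-0.07,-0.105,0,0.03],[1,-0.09,-0.135,0,0.04]]]'

```text
time_s: 15.27
tcp_pos: [0.5544, -0.1036, 0.1637]
ee_rot: [[-0.999, -0.032, -0.002], [-0.032, 0.999, 0.001], [0.002, 0.001, -1.0]]
wrist_force: [-0.1, -0.7, -3.3]
gripper_width: 0.572
```

Emit:
play_rows --targets '[[[1,-0.02,-0.03,0,0.01],[1,-0.04,-0.06,0,0.02],[1,-0.06,-0.09,0,0.03],[1,-0.08,-0.12,0,0.04],[1,-0.1,-0.15,0,0.042]]]'

```text
time_s: 15.68
tcp_pos: [0.4546, -0.2536, 0.1639]
ee_rot: [[-0.997, -0.074, -0.001], [-0.074, 0.997, 0.001], [0.001, 0.001, -1.0]]
wrist_force: [0.2, -0.1, -3.1]
gripper_width: 0.576
```

Emit:
play_rows --targets '[[[1,-0.01,-0.017,0,0],[1,-0.0157,-0.0275,0,0],[1,-0.0157,-0.0275,0,0],[1,-0.0157,-0.0275,-0.01,0],[1,-0.0157,-0.0275,-0.02,0]]]'

```text
time_s: 16.1
tcp_pos: [0.4416, -0.2798, 0.144]
ee_rot: [[-0.997, -0.074, 0.001], [-0.074, 0.997, 0.0], [-0.002, 0.0, -1.0]]
wrist_force: [1.3, -0.1, -3.2]
gripper_width: 0.576
```

Emit:
play_rows --targets '[[[1,0,0,0,0],[1,0,0,0,0]]]'

```text
time_s: 16.27
tcp_pos: [0.4406, -0.2793, 0.1431]
ee_rot: [[-0.997, -0.075, -0.003], [-0.075, 0.997, 0.001], [0.003, 0.001, -1.0]]
wrist_force: [-0.4, -0.2, -2.7]
gripper_width: 0.573
```

Run:
```python
from h import *
i=capture("side")[70:270,230:430];j=capture("scene")[150:350,80:280]
o=np.hstack([cv2.resize(a,(400,400),interpolation=2) for a in (i,j)])
cv2.imwrite("pics/l1.png",o);s=sense();print(s["tcp_pos"],s["wrist_force"])
```

```text
[ 0.44134293 -0.27987944  0.14428689] [-0.33197549 -0.47704295 -2.49248866]
```

View pics/l1.png

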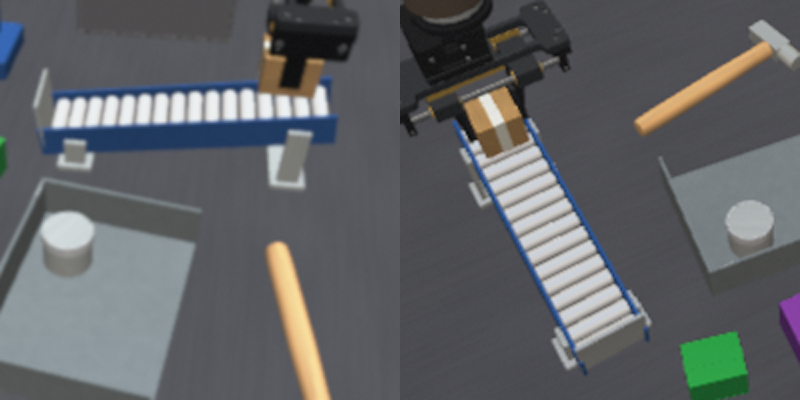

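The carton hangs centred over the lane's raised end, so I lower it.

Emit:
play_rows --targets '[[[1,0,0,-0.008,0],[1,0,0,-0.016,0],[1,0,0,-0.022,0],[1,0,0,-0.025,0],[1,0,0,-0.025,0]]]'

```text
time_s: 16.78
tcp_pos: [0.4401, -0.2803, 0.1184]
ee_rot: [[-0.997, -0.074, -0.002], [-0.074, 0.997, 0.001], [0.002, 0.001, -1.0]]
wrist_force: [0.9, 0.3, -3.7]
gripper_width: 0.569
```

Emit:
play_rows --targets '[[[1,0,0,0,0],[1,0,0,0,0]]]'

```text
time_s: 16.95
tcp_pos: [0.441, -0.2806, 0.1197]
ee_rot: [[-0.997, -0.074, 0.0], [-0.074, 0.997, -0.0], [-0.0, -0.0, -1.0]]
wrist_force: [0.2, -0.8, -3.0]
gripper_width: 0.575
```

Emit:
play_rows --targets '[[[1,0,0,-0.001,0],[1,0,0,-0.002,0],[1,0,0,-0.002,0]]]'

```text
time_s: 17.2
tcp_pos: [0.441, -0.2806, 0.1178]
ee_rot: [[-0.997, -0.074, 0.001], [-0.074, 0.997, -0.0], [-0.0, -0.0, -1.0]]
wrist_force: [-0.4, 0.7, -1.5]
gripper_width: 0.575
```

Emit:
play_rows --targets '[[[0,0,0,0,0],[0,0,0,0,0],[0,0,0,0,0],[0,0,0,0,0],[0,0,0,0,0]]]'

```text
time_s: 17.62
tcp_pos: [0.4411, -0.2805, 0.1178]
ee_rot: [[-0.997, -0.074, 0.001], [-0.074, 0.997, -0.0], [-0.001, -0.0, -1.0]]
wrist_force: [0.1, 0.4, 0.3]
gripper_width: 0.87
```

Emit:
play_rows --targets '[[[0,0,0,0.01,0],[0,0,0,0.03,0],[0,0,0,0.05,0],[0,0,0,0.06,0],[0,0,0,0.06,0]]]'

```text
time_s: 18.03
tcp_pos: [0.4425, -0.2811, 0.1807]
ee_rot: [[-0.997, -0.074, 0.006], [-0.074, 0.997, -0.002], [-0.006, -0.003, -1.0]]
wrist_force: [0.4, 1.4, 0.6]
gripper_width: 0.998
```

Emit:
play_rows --targets '[[[0,0.03,0.03,0,0],[0,0.06,0.06,0,0],[0,0.09,0.09,0,0],[0,0.11,0.11,0,0],[0,0.11,0.12,0,0]]]'

```text
time_s: 18.45
tcp_pos: [0.5541, -0.1578, 0.1763]
ee_rot: [[-0.997, -0.077, 0.001], [-0.077, 0.997, -0.0], [-0.001, -0.0, -1.0]]
wrist_force: [0.7, -0.9, -0.4]
gripper_width: 1.001
```

Run:
```python
from h import *
i=capture("side")[70:270,230:430];j=capture("scene")[150:350,80:280]
o=np.hstack([cv2.resize(a,(400,400),interpolation=2) for a in (i,j)])
cv2.imwrite("pics/l2.png",o);s=sense();print(s["tcp_pos"],s["wrist_force"])
```

```text
[ 0.55069917 -0.1586143   0.17616807] [ 0.24321305  0.30040984 -0.08396818]
```

View pics/l2.png

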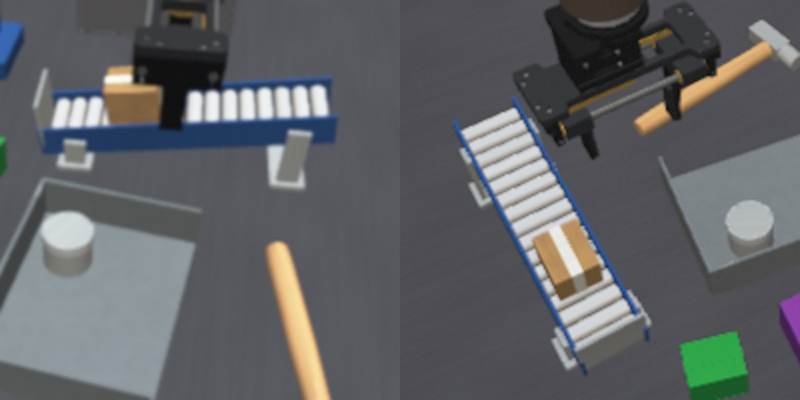

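The carton is running down the lane, so now the puck.

Emit:
play_rows --targets '[[[0.2,0.03,0.03,0,-0.05],[0.2,0.06,0.06,0,-0.1],[0.2,0.0885,0.093,-0.03,-0.147],[0.2,0.0885,0.093,-0.055,-0.147],[0.2,0.0885,0.093,-0.055,-0.147]]]'

```text
time_s: 18.97
tcp_pos: [0.636, -0.0661, 0.1152]
ee_rot: [[-0.997, 0.073, -0.012], [0.073, 0.997, 0.001], [0.012, -0.0, -1.0]]
wrist_force: [-1.7, -0.3, -1.1]
gripper_width: 0.814
```

Emit:
play_rows --targets '[[[0.2,0,0,0,0],[0.2,0,0,-0.025,0],[0.2,0,0,-0.05,0],[0.2,0,0,-0.07,0],[0.2,0,0,-0.08,0]]]'

```text
time_s: 19.38
tcp_pos: [0.6378, -0.0692, 0.042]
ee_rot: [[-0.997, 0.075, -0.002], [0.075, 0.997, -0.0], [0.002, -0.0, -1.0]]
wrist_force: [-0.3, 0.5, 0.8]
gripper_width: 0.804
```

Emit:
play_rows --targets '[[[0.2,0,0,-0.008,0],[0.2,0,0,-0.008,0],[0.2,0,0,-0.008,0]]]'

```text
time_s: 19.63
tcp_pos: [0.6399, -0.0681, 0.0359]
ee_rot: [[-0.997, 0.073, 0.002], [0.073, 0.997, -0.0], [-0.002, -0.0, -1.0]]
wrist_force: [-0.1, -0.0, 0.4]
gripper_width: 0.8
```

Emit:
play_rows --targets '[[[1,0,0,0,0],[1,0,0,0,0],[1,0,0,0,0],[1,0,0,0,0],[1,0,0,0,0]]]'

```text
time_s: 20.05
tcp_pos: [0.6397, -0.0675, 0.0354]
ee_rot: [[-0.997, 0.073, 0.001], [0.073, 0.997, -0.0], [-0.001, -0.0, -1.0]]
wrist_force: [-1.2, -0.0, 4.1]
gripper_width: 0.579
```

Emit:
play_rows --targets '[[[1,0,0,0,0],[1,0,0,0,0],[1,0,0,0,0]]]'

```text
time_s: 20.3
tcp_pos: [0.6397, -0.0675, 0.0354]
ee_rot: [[-0.997, 0.073, 0.001], [0.073, 0.997, -0.0], [-0.001, -0.0, -1.0]]
wrist_force: [-1.5, -0.1, 5.3]
gripper_width: 0.578
```

Emit:
play_rows --targets '[[[1,0,0,0.01,0],[1,0,0,0.03,0],[1,0,0,0.06,0],[1,0,0,0.095,0],[1,0,0,0.13,0]]]'

```text
time_s: 20.72
tcp_pos: [0.6381, -0.0672, 0.1645]
ee_rot: [[-0.997, 0.074, -0.004], [0.074, 0.997, 0.0], [0.004, 0.0, -1.0]]
wrist_force: [0.7, -0.4, -3.1]
gripper_width: 0.576
```

Run:
```python
from h import *
i=capture("side")[70:270,230:430];j=capture("scene")[150:350,80:280]
o=np.hstack([cv2.resize(a,(400,400),interpolation=2) for a in (i,j)])
cv2.imwrite("pics/l3.png",o);s=sense();print(s["tcp_pos"],s["wrist_force"])
```

```text
[ 0.6429642  -0.06732327  0.17162206] [ 0.61791393 -0.55380335 -2.15017661]
```

View pics/l3.png

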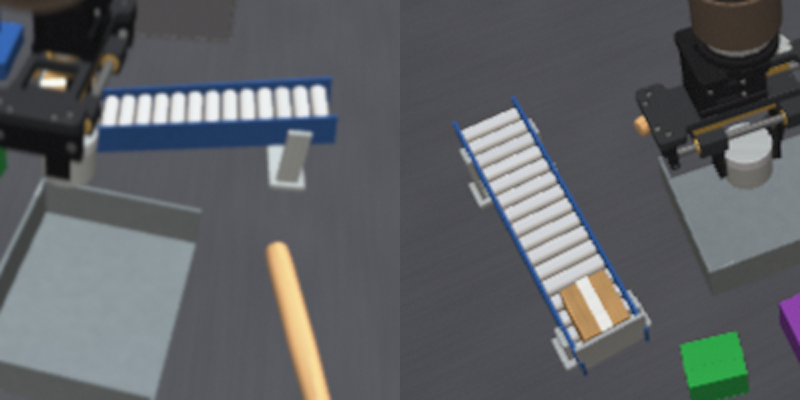

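The carton is resting at the stop, and the puck is held. I carry the puck to the lane.

Emit:
play_rows --targets '[[[1,-0.01,-0.015,0,0.01],[1,-0.03,-0.035,0,0.03],[1,-0.05,-0.06,0,0.06],[1,-0.075,-0.085,0,0.09],[1,-0.1,-0.11,0,0.12]]]'

```text
time_s: 21.23
tcp_pos: [0.5374, -0.1778, 0.1631]
ee_rot: [[-0.999, -0.048, -0.003], [-0.048, 0.999, 0.001], [0.003, 0.001, -1.0]]
wrist_force: [1.3, -0.9, -1.5]
gripper_width: 0.582
```

Emit:
play_rows --targets '[[[1,-0.025,-0.025,0,0.027],[1,-0.05,-0.05,0,0.027],[1,-0.075,-0.077,0,0.027],[1,-0.0985,-0.103,0,0.027],[1,-0.0985,-0.103,0,0.027]]]'

```text
time_s: 21.65
tcp_pos: [0.4356, -0.2825, 0.1633]
ee_rot: [[-0.998, -0.068, -0.005], [-0.068, 0.998, 0.002], [0.005, 0.002, -1.0]]
wrist_force: [1.5, 1.2, -1.8]
gripper_width: 0.582
```

Emit:
play_rows --targets '[[[1,0,0,-0.01,0],[1,0,0,-0.022,0],[1,0,0,-0.034,0],[1,0,0,-0.042,0],[1,0,0,-0.0455,0]]]'

```text
time_s: 22.07
tcp_pos: [0.4404, -0.2793, 0.117]
ee_rot: [[-0.997, -0.074, -0.003], [-0.074, 0.997, 0.002], [0.003, 0.002, -1.0]]
wrist_force: [0.2, 5.2, 7.3]
gripper_width: 0.579
```

Emit:
play_rows --targets '[[[1,0,0,0,0],[1,0,0,-0.001,0],[1,0,0,-0.002,0],[1,0,0,-0.002,0]]]'

```text
time_s: 22.4
tcp_pos: [0.4415, -0.2804, 0.1176]
ee_rot: [[-0.997, -0.074, 0.001], [-0.074, 0.997, -0.0], [-0.001, -0.0, -1.0]]
wrist_force: [0.1, 0.8, 0.1]
gripper_width: 0.577
```

Contact felt. I release and clear away.

Emit:
play_rows --targets '[[[0,0,0,0,0],[0,0,0,0,0],[0,0,0,0,0],[0,0,0,0,0],[0,0,0,0,0]]]'

```text
time_s: 22.82
tcp_pos: [0.4409, -0.2806, 0.1172]
ee_rot: [[-0.997, -0.074, 0.0], [-0.074, 0.997, -0.0], [-0.0, -0.0, -1.0]]
wrist_force: [-0.0, -0.7, -0.9]
gripper_width: 0.871
```

Emit:
play_rows --targets '[[[0,0,0,0.01,0],[0,0,0,0.03,0],[0,0,0,0.06,0],[0,0,0,0.08,0],[0,0,0,0.08,0]]]'

```text
time_s: 23.23
tcp_pos: [0.4435, -0.2818, 0.2028]
ee_rot: [[-0.997, -0.075, 0.01], [-0.075, 0.997, -0.005], [-0.009, -0.005, -1.0]]
wrist_force: [0.7, -0.8, 0.3]
gripper_width: 0.998
```

Emit:
play_rows --targets '[[[0,0.03,0.03,0,0],[0,0.045,0.06,0,0],[0,0.05,0.09,0,0],[0,0.05,0.13,0,0],[0,0.05,0.16,0,0]]]'

```text
time_s: 23.65
tcp_pos: [0.4908, -0.1185, 0.1971]
ee_rot: [[-0.997, -0.074, -0.0], [-0.074, 0.997, 0.0], [0.0, 0.0, -1.0]]
wrist_force: [0.5, 1.0, 0.6]
gripper_width: 1.003
```

Emit:
play_rows --targets '[[[0,0,0.04,0,-0.05],[0,0,0.08,0,-0.1],[0,0,0.11,0,-0.15],[0,0,0.14,0,-0.2],[0,0,0.15,0,-0.226]]]'

```text
time_s: 24.07
tcp_pos: [0.4908, 0.0326, 0.1975]
ee_rot: [[-0.989, 0.15, 0.001], [0.15, 0.989, 0.001], [-0.001, 0.001, -1.0]]
wrist_force: [-0.4, -0.3, 0.8]
gripper_width: 1.004
```

Run:
```python
from h import *
i=capture("side")[70:270,230:430];j=capture("scene")[150:350,80:280]
o=np.hstack([cv2.resize(a,(400,400),interpolation=2) for a in (i,j)])
cv2.imwrite("pics/l4.png",o);s=sense();print(s["tcp_pos"],s["wrist_force"])
```

```text
[0.49080646 0.03132088 0.19737171] [0.00348292 0.54185941 0.45551152]
```

View pics/l4.png

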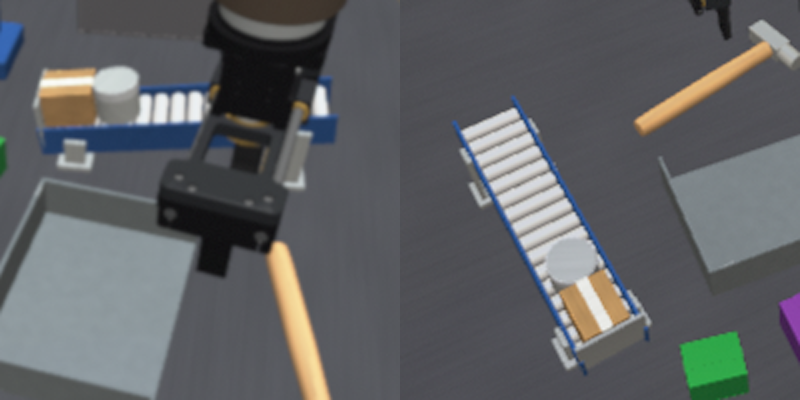

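Carton at the stop with the round tin right behind it. Next I take the tall tin back.

Emit:
play_rows --targets '[[[0,-0.004,0.04,0,0],[0,-0.008,0.08,0,0],[0,-0.011,0.12,0,0],[0,-0.011,0.16,0,0],[0,-0.011,0.19,0,0]]]'

```text
time_s: 24.58
tcp_pos: [0.4798, 0.2212, 0.1974]
ee_rot: [[-0.989, 0.151, 0.001], [0.151, 0.989, 0.0], [-0.001, 0.0, -1.0]]
wrist_force: [0.5, 0.3, -1.0]
gripper_width: 0.999
```

Emit:
play_rows --targets '[[[0,0,0.025,0,0],[0,0,0.035,0,0],[0,0,0.035,0,0],[0,0,0.035,-0.02,0],[0,0,0.035,-0.05,0]]]'

```text
time_s: 25.0
tcp_pos: [0.4817, 0.2545, 0.1495]
ee_rot: [[-0.988, 0.152, 0.006], [0.152, 0.988, 0.004], [-0.005, 0.005, -1.0]]
wrist_force: [0.1, 0.3, -0.8]
gripper_width: 1.001
```

Emit:
play_rows --targets '[[[0,0,0,-0.03,0],[0,0,0,-0.055,0],[0,0,0,-0.07,0],[0,0,0,-0.075,0],[0,0,0,-0.075,0]]]'

```text
time_s: 25.42
tcp_pos: [0.4795, 0.2524, 0.071]
ee_rot: [[-0.988, 0.153, -0.002], [0.153, 0.988, -0.002], [0.002, -0.003, -1.0]]
wrist_force: [-0.5, 0.4, -0.4]
gripper_width: 1.003
```

Emit:
play_rows --targets '[[[0,0,0,0,0],[1,0,0,0,0],[1,0,0,0,0],[1,0,0,0,0],[1,0,0,0,0]]]'

```text
time_s: 25.83
tcp_pos: [0.4801, 0.2548, 0.0729]
ee_rot: [[-0.988, 0.151, 0.001], [0.151, 0.988, 0.001], [-0.001, 0.001, -1.0]]
wrist_force: [-0.7, 0.2, -1.1]
gripper_width: 0.784
```

Emit:
play_rows --targets '[[[1,0,0,0,0],[1,0,0,0,0],[1,0,0,0,0],[1,0,0,0,0],[1,0,0,0,0]]]'

```text
time_s: 26.25
tcp_pos: [0.4797, 0.2543, 0.0725]
ee_rot: [[-0.988, 0.151, -0.0], [0.151, 0.988, -0.001], [0.0, -0.001, -1.0]]
wrist_force: [-1.3, -2.6, 5.5]
gripper_width: 0.693
```

Emit:
play_rows --targets '[[[1,0,0,0.01,0],[1,0,0,0.03,0],[1,0,0,0.055,0],[1,0,0,0.08,0],[1,0,0,0.1,0]]]'

```text
time_s: 26.67
tcp_pos: [0.4795, 0.2548, 0.1731]
ee_rot: [[-0.988, 0.152, -0.0], [0.152, 0.988, 0.001], [0.0, 0.001, -1.0]]
wrist_force: [0.6, 1.0, -3.6]
gripper_width: 0.687
```

Emit:
play_rows --targets '[[[1,0,-0.015,0,0],[1,0,-0.045,0,0],[1,0,-0.075,0,0],[1,0,-0.105,0,0],[1,0.01,-0.135,0,0]]]'

```text
time_s: 27.08
tcp_pos: [0.4867, 0.1174, 0.1704]
ee_rot: [[-0.988, 0.151, -0.005], [0.151, 0.988, -0.001], [0.005, -0.002, -1.0]]
wrist_force: [0.5, -0.8, -4.8]
gripper_width: 0.685
```

Emit:
play_rows --targets '[[[1,0.02,-0.03,0,0],[1,0.04,-0.06,0,0],[1,0.06,-0.09,0,0],[1,0.071,-0.12,0,0],[1,0.071,-0.145,0,0]]]'

```text
time_s: 27.5
tcp_pos: [0.5617, -0.0277, 0.1702]
ee_rot: [[-0.988, 0.153, -0.001], [0.153, 0.988, 0.0], [0.001, -0.0, -1.0]]
wrist_force: [0.5, -0.8, -4.5]
gripper_width: 0.691
```

Emit:
play_rows --targets '[[[1,0,-0.02,0,0],[1,0,-0.032,0,0],[1,0,-0.032,0,0],[1,0,-0.032,-0.02,0],[1,0,-0.032,-0.045,0]]]'

```text
time_s: 27.92
tcp_pos: [0.5622, -0.0569, 0.1282]
ee_rot: [[-0.988, 0.152, 0.006], [0.152, 0.988, 0.001], [-0.005, 0.002, -1.0]]
wrist_force: [1.0, 1.2, -4.7]
gripper_width: 0.691
```

Emit:
play_rows --targets '[[[1,0,0,-0.02,0],[1,0,0,-0.038,0],[1,0,0,-0.048,0],[1,0,0,-0.052,0],[1,0,0,-0.053,0]]]'

```text
time_s: 28.33
tcp_pos: [0.5605, -0.057, 0.0733]
ee_rot: [[-0.989, 0.151, -0.002], [0.151, 0.989, -0.0], [0.001, -0.0, -1.0]]
wrist_force: [0.8, 0.5, -3.8]
gripper_width: 0.688
```

Emit:
play_rows --targets '[[[1,0,0,0,0],[1,0,0,0,0],[1,0,0,0,0]]]'

```text
time_s: 28.58
tcp_pos: [0.5616, -0.0573, 0.0752]
ee_rot: [[-0.988, 0.151, 0.002], [0.151, 0.988, 0.0], [-0.002, 0.001, -1.0]]
wrist_force: [-0.0, -0.1, -4.2]
gripper_width: 0.684
```

Emit:
play_rows --targets '[[[1,0,0,-0.001,0],[1,0,0,-0.002,0],[1,0,0,-0.0025,0],[1,0,0,-0.0025,0]]]'

```text
time_s: 28.92
tcp_pos: [0.5608, -0.0575, 0.0716]
ee_rot: [[-0.988, 0.152, -0.0], [0.152, 0.988, 0.0], [0.0, 0.0, -1.0]]
wrist_force: [-0.4, -0.3, -4.3]
gripper_width: 0.687
```

Emit:
play_rows --targets '[[[1,0,0,-0.0005,0],[1,0,0,-0.0005,0]]]'

```text
time_s: 29.08
tcp_pos: [0.5608, -0.0575, 0.0715]
ee_rot: [[-0.988, 0.151, -0.0], [0.151, 0.988, -0.0], [0.0, -0.0, -1.0]]
wrist_force: [-2.0, 0.2, -0.3]
gripper_width: 0.687
```

Emit:
play_rows --targets '[[[0,0,0,0,0],[0,0,0,0,0],[0,0,0,0,0],[0,0,0,0,0],[0,0,0,0,0]]]'

```text
time_s: 29.5
tcp_pos: [0.5612, -0.0574, 0.0713]
ee_rot: [[-0.988, 0.151, 0.001], [0.151, 0.988, 0.0], [-0.001, 0.0, -1.0]]
wrist_force: [1.5, -0.7, 0.0]
gripper_width: 0.951
```

Emit:
play_rows --targets '[[[0,0,0,0,0],[0,0,0,0.02,0],[0,0,0,0.05,0],[0,0,0,0.085,0],[0,0,0,0.12,0]]]'

```text
time_s: 29.92
tcp_pos: [0.5603, -0.0575, 0.192]
ee_rot: [[-0.988, 0.152, -0.002], [0.152, 0.988, -0.0], [0.001, -0.001, -1.0]]
wrist_force: [0.5, -0.5, -0.4]
gripper_width: 1.0
```

Emit:
play_rows --targets '[[[0,0.0095,0.04,0,0.065],[0,0.0095,0.08,0,0.065],[0,0.0095,0.12,0,0.065],[0,0.0095,0.16,0,0.065],[0,0.0095,0.2,0,0.065]]]'

```text
time_s: 30.33
tcp_pos: [0.57, 0.1443, 0.1913]
ee_rot: [[-0.996, 0.087, 0.0], [0.087, 0.996, 0.0], [-0.0, 0.0, -1.0]]
wrist_force: [-0.5, -0.2, -0.2]
gripper_width: 1.002
```

Emit:
play_rows --targets '[[[0,0,0.04,0,0],[0,0,0.08,0,0],[0,0,0.1075,0,0],[0,0,0.1075,0,0],[0,0,0.1075,-0.015,0]]]'

```text
time_s: 30.75
tcp_pos: [0.5717, 0.2528, 0.1786]
ee_rot: [[-0.996, 0.083, 0.006], [0.083, 0.997, 0.003], [-0.005, 0.003, -1.0]]
wrist_force: [0.4, 0.3, 1.6]
gripper_width: 1.0
```

Emit:
play_rows --targets '[[[0,0,0,-0.03,0],[0,0,0,-0.06,0],[0,0,0,-0.085,0],[0,0,0,-0.097,0],[0,0,0,-0.1,0]]]'

```text
time_s: 31.17
tcp_pos: [0.5686, 0.2483, 0.0728]
ee_rot: [[-0.996, 0.088, -0.005], [0.088, 0.996, -0.004], [0.005, -0.004, -1.0]]
wrist_force: [-0.5, -0.4, -0.6]
gripper_width: 0.997
```

Emit:
play_rows --targets '[[[0,0,0,0,0],[0,0,0,0,0],[1,0,0,0,0],[1,0,0,0,0],[1,0,0,0,0]]]'

```text
time_s: 31.58
tcp_pos: [0.5708, 0.2504, 0.0773]
ee_rot: [[-0.996, 0.087, 0.002], [0.087, 0.996, 0.001], [-0.002, 0.001, -1.0]]
wrist_force: [-0.3, 1.2, -0.1]
gripper_width: 0.855
```

Emit:
play_rows --targets '[[[1,0,0,0,0],[1,0,0,0,0],[1,0,0,0,0],[1,0,0,0,0],[1,0,0,0,0]]]'

```text
time_s: 32.0
tcp_pos: [0.5705, 0.2503, 0.0765]
ee_rot: [[-0.996, 0.087, 0.001], [0.087, 0.996, 0.0], [-0.0, 0.0, -1.0]]
wrist_force: [-1.1, 0.6, 3.3]
gripper_width: 0.685
```

Emit:
play_rows --targets '[[[1,0,0,0.01,0],[1,0,0,0.03,0],[1,0,0,0.055,0],[1,0,0,0.08,0],[1,0,0,0.1,0]]]'

```text
time_s: 32.42
tcp_pos: [0.57, 0.2498, 0.1772]
ee_rot: [[-0.996, 0.087, -0.001], [0.087, 0.996, -0.0], [0.001, -0.0, -1.0]]
wrist_force: [0.0, 0.8, -2.9]
gripper_width: 0.686
```

Emit:
play_rows --targets '[[[1,0,-0.015,0,0],[1,0,-0.04,0,0],[1,0,-0.07,0,0],[1,0,-0.1,0,0],[1,0,-0.13,0,0]]]'

```text
time_s: 32.83
tcp_pos: [0.5687, 0.118, 0.1745]
ee_rot: [[-0.996, 0.087, -0.004], [0.087, 0.996, -0.001], [0.004, -0.001, -1.0]]
wrist_force: [-0.4, 0.7, -3.8]
gripper_width: 0.684
```

Emit:
play_rows --targets '[[[1,0,-0.03,0,0],[1,0,-0.055,0,0],[1,0,-0.073,0,0],[1,0,-0.08,0,0],[1,0,-0.08,0,0]]]'

```text
time_s: 33.25
tcp_pos: [0.569, 0.0379, 0.1749]
ee_rot: [[-0.996, 0.09, -0.003], [0.09, 0.996, -0.001], [0.003, -0.001, -1.0]]
wrist_force: [0.7, 1.1, -4.0]
gripper_width: 0.682
```

Emit:
play_rows --targets '[[[1,0,0,-0.02,0],[1,0,0,-0.045,0],[1,0,0,-0.065,0],[1,0,0,-0.08,0],[1,0,0,-0.088,0]]]'

```text
time_s: 33.67
tcp_pos: [0.5685, 0.0405, 0.0852]
ee_rot: [[-0.996, 0.087, -0.005], [0.087, 0.996, -0.001], [0.005, -0.001, -1.0]]
wrist_force: [0.6, -0.4, -4.4]
gripper_width: 0.683
```

Emit:
play_rows --targets '[[[1,0,0,-0.005,0],[1,0,0,-0.009,0],[1,0,0,-0.011,0],[1,0,0,-0.0122,0],[1,0,0,-0.0122,0]]]'

```text
time_s: 34.08
tcp_pos: [0.5707, 0.0402, 0.0764]
ee_rot: [[-0.996, 0.087, 0.001], [0.087, 0.996, 0.0], [-0.001, 0.0, -1.0]]
wrist_force: [0.1, 0.3, -4.0]
gripper_width: 0.684
```

Emit:
play_rows --targets '[[[1,0,0,-0.0003,0],[1,0,0,-0.0003,0]]]'

```text
time_s: 34.25
tcp_pos: [0.5706, 0.0401, 0.0761]
ee_rot: [[-0.996, 0.087, 0.001], [0.087, 0.996, 0.0], [-0.001, 0.0, -1.0]]
wrist_force: [0.9, -0.0, -4.5]
gripper_width: 0.683
```

Emit:
play_rows --targets '[[[1,0,0,-0.0007,0],[1,0,0,-0.0007,0],[1,0,0,-0.0007,0]]]'

```text
time_s: 34.5
tcp_pos: [0.5707, 0.0401, 0.0755]
ee_rot: [[-0.996, 0.087, 0.001], [0.087, 0.996, 0.0], [-0.001, 0.0, -1.0]]
wrist_force: [-1.5, 0.9, -0.4]
gripper_width: 0.681
```

Emit:
play_rows --targets '[[[0.15,0,0,0,0],[0.15,0,0,0,0],[0.15,0,0,0,0],[0.15,0,0,0,0],[0.15,0,0,0,0]]]'

```text
time_s: 34.92
tcp_pos: [0.5705, 0.0401, 0.075]
ee_rot: [[-0.996, 0.087, 0.001], [0.087, 0.996, 0.0], [-0.001, 0.0, -1.0]]
wrist_force: [-0.8, -0.3, 0.1]
gripper_width: 0.842
```

Emit:
play_rows --targets '[[[0.15,0,0,0.015,0],[0.15,0,0,0.045,0],[0.15,0,0,0.08,0],[0.15,0,0,0.115,0],[0.15,0,0,0.15,0]]]'

```text
time_s: 35.33
tcp_pos: [0.57, 0.0399, 0.2265]
ee_rot: [[-0.996, 0.087, -0.0], [0.087, 0.996, -0.0], [0.0, -0.0, -1.0]]
wrist_force: [1.1, 0.7, -0.5]
gripper_width: 0.852
```

Emit:
play_rows --targets '[[[0,-0.03,0,0.03,0],[0,-0.06,0,0.06,0],[0,-0.08,0,0.08,0],[0,-0.1,0,0.1,0],[0,-0.1,0,0.1,0]]]'

```text
time_s: 35.75
tcp_pos: [0.4693, 0.0399, 0.3304]
ee_rot: [[-0.996, 0.086, 0.009], [0.086, 0.996, 0.003], [-0.009, 0.004, -1.0]]
wrist_force: [-0.7, -0.2, -0.0]
gripper_width: 0.996
```

Emit:
play_rows --targets '[[[0,0,0,0,0],[0,0,0,0,0],[0,0,0,0,0]]]'

```text
time_s: 36.0
tcp_pos: [0.4704, 0.04, 0.3234]
ee_rot: [[-0.996, 0.087, -0.003], [0.087, 0.996, -0.001], [0.003, -0.001, -1.0]]
wrist_force: [0.2, 0.5, -0.3]
gripper_width: 1.0
```

Run:
```python
from h import *
i=capture("scene");cv2.imwrite("pics/scene_end.png",i);a=cv2.imread("pics/scene0.png")
f=lambda q:cv2.resize(q[155:335,110:310],(400,360),interpolation=2)
b=capture("side")[80:300,180:440]
top=np.hstack([f(a),f(i)]);
cv2.imwrite("pics/e.png",top)
x=cv2.resize(b,(780,600));cv2.imwrite("pics/e2.png",x)
# hammer & collar & objects change
d=cv2.absdiff(a,i).max(2)
for n,(x0,y0,x1,y1) in dict(hammer=(195,155,285,220),tray=(300,150,405,240),bayfront=(225,190,300,240)).items():
    r=d[y0:y1,x0:x1];print(n,r.max(),(r>40).sum())
s=sense();print(s["time_s"],s["tcp_pos"],s["wrist_force"])
```

```text
hammer 62 8
tray 54 7
bayfront 116 95
36.1 [0.47055756 0.0399885  0.32330463] [-0.09268156  0.36809134  0.01686964]
```

View pics/e.png

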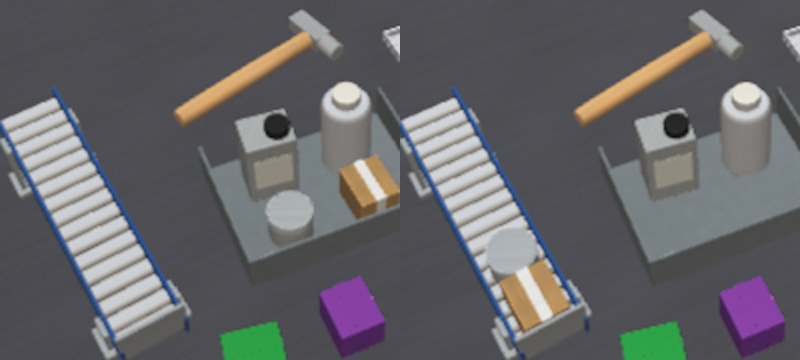

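View pics/e2.png

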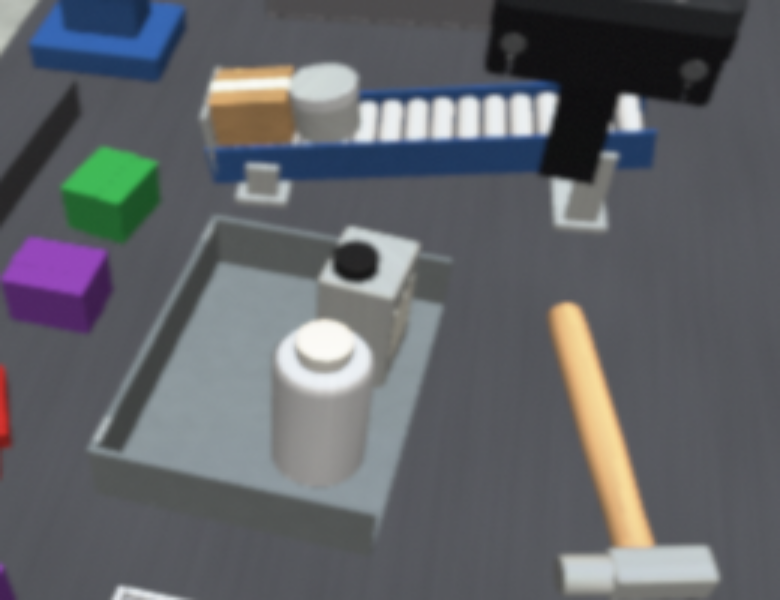

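```bash
python3 -c "
from station import *
print(finish_job())"
```

```text
the job is handed in; nothing more can be done
None
```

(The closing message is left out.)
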